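# Shut down the craft turntable and put its plug away

### The job

Shut down the motorised turntable: on the sloping control desk press the round key, then the square key, then the narrow bar key, each fully down and let go before the next. Then pull the black plug straight up out of its white socket block and set it down (do not drop it) in the shallow wooden tray, leaving the sharpener and brush rest where they are.

Things in the scene. Friction and masses are not known exactly. Their poses are not given: they have to be found in the camera images.
- desk: grey plastic control desk, fixed, base 150 (x) x 190 (y) mm; origin: centre of its underside. A panel sloping at 29 degrees faces its front (-x), with three white keys in a row along y, 55 mm apart, in any order. Over them a 12 mm steel guard bar along y, at x = 25 mm, z = 205 mm, on posts at y = +-89 mm: a gripper pointing straight down strikes it, one tilted along the keys' travel passes beneath
- key_round_top (a point): centre of the top face of the round key; z points out of the sloping panel along the key's travel (29 degrees from vertical, leaning toward the robot side), y runs along the row of keys; round key, 44 mm across, standing 18 mm proud of the panel
- key_square_top (a point): centre of the top face of the square key; z points out of the sloping panel along the key's travel (29 degrees from vertical, leaning toward the robot side), y runs along the row of keys; square key, 42 x 42 mm, standing 18 mm proud of the panel
- key_bar_top (a point): centre of the top face of the narrow bar key; z points out of the sloping panel along the key's travel (29 degrees from vertical, leaning toward the robot side), y runs along the row of keys; bar key, 46 mm up the slope (x) x 18 mm (y), standing 18 mm proud of the panel
- key_round (a joint): travel of the round key, 0 = up, 0.008 m = fully down; springs back when let go; about 5 N holds it fully down
- key_square (a joint): travel of the square key, 0 = up, 0.008 m = fully down; springs back when let go; about 5 N holds it fully down
- key_bar (a joint): travel of the narrow bar key, 0 = up, 0.008 m = fully down; springs back when let go; about 5 N holds it fully down
- socket: white plastic socket block, fixed, 100 (x) x 120 (y) x 50 (z) mm; origin: centre of its underside; a slot 22 x 42 mm, 34 mm deep, in the middle of its top, with sprung catches that hold the plug (very roughly 5 to 15 N to pull free)
- plug: black plastic plug, loose, 90 g, 80 mm tall; origin: centre of the underside of its shank; z up its length. Shank 20 (x) x 40 (y) x 30 (z) mm; above it the grip block 28 (x) x 60 (y) mm from z = 30 to 80 mm. Starts seated in the socket block with the grip's underside on the block's top, so its top is 100 mm above the worktop
- plug_mid (a point): middle of the plug on its axis, 45 mm above its origin
- tray: shallow open plywood tray, fixed, 180 (x) x 160 (y) x 22 (z) mm outside, walls and floor 5 mm thick; origin: centre of its underside
- sharpener: red plastic pencil sharpener, loose, 60 x 45 x 38 mm; origin: centre of its underside; leave alone
- rest: blue silicone brush rest, loose, 110 (x) x 70 (y) x 23 (z) mm; origin: centre of its underside; leave alone
There are look-alikes about, which are no part of the job. Leave any pink look-alike of the plug alone.

How it is judged:
On the way, in this order (a step that is already met when the one before it is completed fails the run):
1. the round key is pressed fully down, alone (value of joint key_round above 0.006 m and value of joint each of key_square, key_bar below 0.002 m), for 0.04 s.
2. the square key is pressed fully down, alone (value of joint key_square above 0.006 m and value of joint each of key_round, key_bar below 0.002 m), for 0.04 s.
3. the bar key is pressed fully down, alone (value of joint key_bar above 0.006 m and value of joint each of key_round, key_square below 0.002 m), for 0.04 s.
4. the plug is pulled clear of the socket (z of plug in the frame of socket above 0.055 m), for 0.1 s.
At the end, for the whole second after the job is handed in: the plug rests still inside the tray, on its floor (its middle within 82 mm in x and 72 mm in y of the tray's centre and under 60 mm high), standing or lying, all three keys are back up, and the sharpener and brush rest have moved less than 20 mm (x of plug_mid in the frame of tray between -0.082 and 0.082 m and y of plug_mid in the frame of tray between -0.072 and 0.072 m and height (world z) of plug_mid below 0.06 m and linear speed of plug below 0.02 m/s and contact force between plug and tray above 0.2 N and value of joint each of key_round, key_square, key_bar below 0.002 m and distance of each of sharpener, rest from where it was at the start of the episode below 0.02 m); the robot touches nothing.
It fails at once if two keys are pressed at once (value of joint each of key_round, key_square above 0.003 m or value of joint each of key_round, key_bar above 0.003 m or value of joint each of key_square, key_bar above 0.003 m).
It fails at once if the plug is dropped into the tray from more than about 30 mm (horizontal distance between plug and tray below 0.1 m and height (world z) of plug below 0.06 m and linear speed of plug above 0.8 m/s and contact force between the fingers and plug below 0.1 N).
It fails at once if a bystander is moved more than 30 mm (distance of any of sharpener, rest from where it was at the start of the episode above 0.03 m).
It also fails if it takes over 67 s, if anything falls off the work surface, if the arm or the gripper's body presses on something with over 40 N, if the wrist force passes 120 N, or if a joint passes its speed limit or range.

### The arm

A 6-joint arm with a two-finger parallel gripper is mounted at the origin on the work surface. World frame = base frame: x ahead of the robot, y to its left, z up, the work surface at z = 0. Lengths are in m, angles in rad, forces in N, time in s.
With the tool pointing down it reaches from about 0.2 to 0.875 m from the base axis. Payload 3.4 kg.
Tool frame: the origin (TCP) lies at the very end of the fingers, on their centre line; the grasp point (between the pads) lies env.grasp_offset behind it (env.grasp_offset is the distance from the TCP to the grasp point, in m); z points along the fingers, y is the line along which they close (so a half turn about z gives the same grasp; the last joint's range is limited). The gripper opens to 94 mm and grips with 3 to 60 N. Pads are 16 mm wide; open, the fingers measure 119 mm over their backs; the gripper's body (75 mm by 177 mm) begins 78 mm behind the grasp point.
Start: joints at [-1.267, 0.276, 1.505, -0, 1.361, -0.121], TCP at [0.237, -0.524, 0.205] pointing down, gripper open.
Joint ranges: [-2.89, 2.89], [-0.75, 2.08], [0.22, 2.7], [-1.18, 4.32], [0.11, 2.71], [-2.7, 2.7]. Speed limits (rad/s): [2.57, 2.57, 3.14, 3.14, 3.14, 3.14].

### API

Orientations are given as a unit quaternion [x, y, z, w].
In Python, from cell import env, solver, monitor, imaging gives the robot as it stands. The module is installed in compiled form; this text tells all that it offers. Calls block until the motion is done:
- env.move_to(position, orientation): joint-space move of the TCP to a pose.
- env.servo_line(position, orientation=None, velocity=0.15): straight line of the TCP; orientation=None keeps the orientation; velocity is the mean speed in m/s.
- env.move_joints(angles): joint-space move.
- env.grip(opening, grasp_force=None): opening from 0.0 (shut) to 1.0 (fully open); grasp_force is the grip in N (None keeps the last); returns when the fingers have stopped.
- env.sleep(seconds).
- solver.ik(position, orientation): joint angles nearest the present ones, or None.
- monitor.state(): the state.
- imaging.read_camera(name): name is "scene" or "top"; returns the picture (384x512x3 uint8, red, green, blue); there is no depth.
- imaging.calibration(name): a dict with "K" (3x3 intrinsics, pixels), "xyz" and "orientation" of the camera in the world. Camera axes: x right, y down, z forward; pixel columns grow to the right and rows downward; lengths in m; the calibration is good to about 2 mm. A picture is of the moment at which its call begins. calibration takes no time and is no camera call.
A pose or a line that the arm cannot do raises env.PlanningError and nothing moves.
- env.job_done(): hands the job in; it is judged then, once.
The state is a dict: "time": time; "joint_pos": joint angles; "joint_velocities": joint speeds; "effort": joint torques, N m; "tcp_pos": TCP position; "orientation": TCP orientation; "wrist_force": force on the tool from outside, world axes, zero at the start; "torque": the same for the moment, N m; "width": opening from 0.0 (shut) to 1.0 (fully open); "gripper_force": force on a finger pad.
Only numpy, scipy, OpenCV 4.12 (cv2) and the standard library are available. Lean on these libraries where they do the work, as an engineer would, in place of code of your own. Each camera call takes 0.05 s, during which the arm holds its last target. There are 200 camera calls.

## Working session

There is one attempt and no reset: what is moved stays moved. The work goes in short steps, each a Python script; the robot and the scene stay as the last script left them, time stands still between calls to the robot, and variables do not carry over. Pictures are saved under pics/ and viewed, at most 10 in all, crops included, and the job is handed in when it is done.

```bash
mkdir -p pics
python3 - <<'E'
from cell import env, solver, monitor, imaging
import cv2, numpy as np
print(env.grasp_offset)
for n in("scene","top"):
    im=imaging.read_camera(n); cv2.imwrite(f"pics/{n}0.png",cv2.cvtColor(im,cv2.COLOR_RGB2BGR)); print(n,imaging.calibration(n))
s=monitor.state(); print(s['time'],s['tcp_pos'],s['orientation'],s['width'])
a=cv2.imread("pics/scene0.png");b=cv2.imread("pics/top0.png")
cv2.imwrite("pics/s1.png",cv2.resize(a,(800,600),interpolation=cv2.INTER_CUBIC));cv2.imwrite("pics/t1.png",cv2.resize(b,(800,600),interpolation=cv2.INTER_CUBIC))
E
```

```text
0.0188
scene {'K': array([[400.74063574,   0.        , 260.48571827],
       [  0.        , 400.74063574, 191.22568623],
       [  0.        ,   0.        ,   1.        ]]), 'xyz': array([ 0.73106619, -0.4494651 ,  0.8379158 ]), 'orientation': array([ 0.92126096,  0.24524857, -0.0719792 , -0.29317296])}
top {'K': array([[412.83032562,   0.        , 255.44789734],
       [  0.        , 412.83032562, 190.22760187],
       [  0.        ,   0.        ,   1.        ]]), 'xyz': array([ 3.88840741e-01, -9.78178785e-04,  9.84165964e-01]), 'orientation': array([ 0.70770329, -0.70430867,  0.02825955, -0.04802866])}
0.1 [ 0.23682124 -0.52341943  0.2047266 ] [ 9.77526328e-01  2.10811885e-01 -7.29822872e-05 -7.88311743e-04] 0.9982580941587061
```

View pics/s1.png

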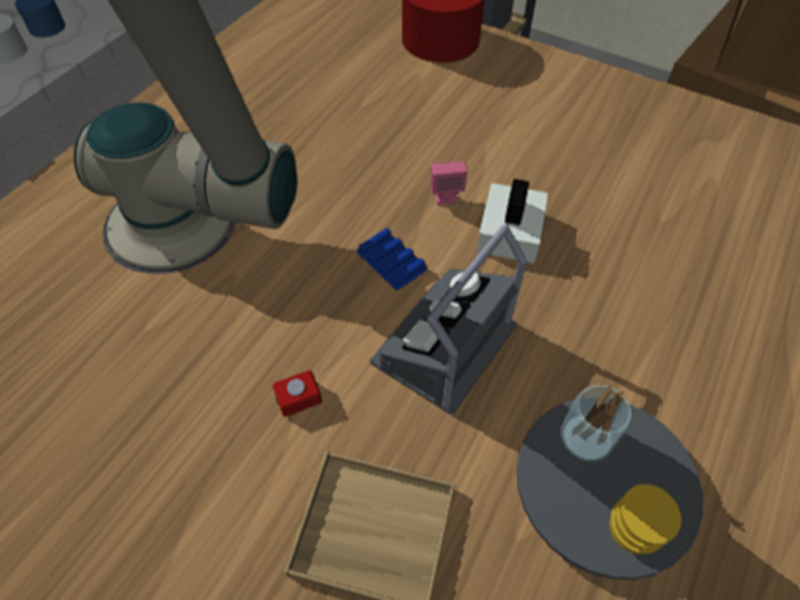

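View pics/t1.png

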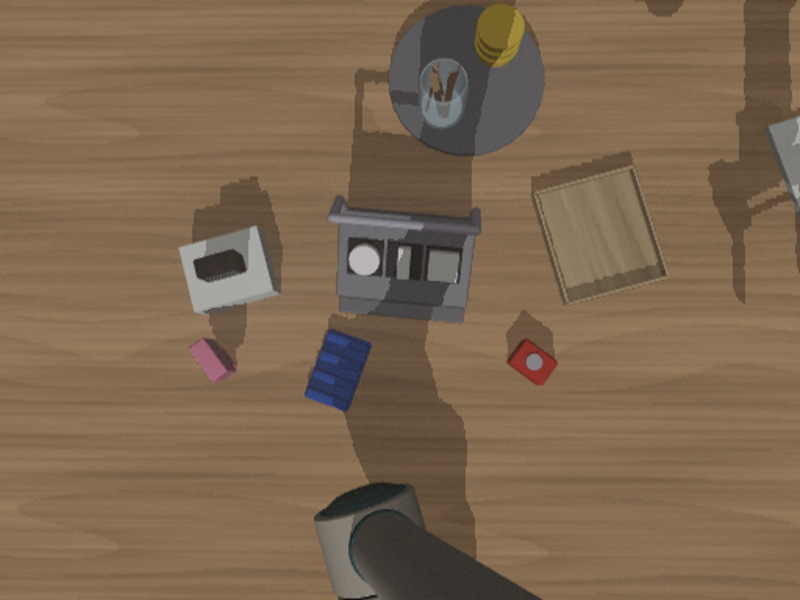

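The scene view, in 800x600 pixels, shows the round key near (465,284), the bar key near (452,311) and the square key near (421,337). The plug is at (517,202), the tray near (370,530), the sharpener at (298,392) and the rest at (392,258). In the top view, round, bar and square are at (365,260), (404,262) and (443,266). The plug is at (220,265) and the tray at (600,235). I'll segment and triangulate next.

```bash
cat > h.py <<'E'
from cell import env, solver, monitor, imaging
import cv2, numpy as np
from scipy.spatial.transform import Rotation as R
def ray(n,uv):
    c=imaging.calibration(n); d=np.linalg.inv(c['K'])@[uv[0],uv[1],1]
    return np.array(c['xyz']),R.from_quat(c['orientation']).apply(d)
def plane(n,uv,z):
    o,d=ray(n,uv); return o+d*(z-o[2])/d[2]
def tri(a,b):
    (o,d),(p,e)=ray('top',a),ray('scene',b)
    s=np.linalg.lstsq(np.c_[d,-e],p-o,rcond=None)[0]
    x,y=o+d*s[0],p+e*s[1]; return (x+y)/2,np.linalg.norm(x-y)
def blobs(img,mask,box,amin=15):
    x0,y0,x1,y1=box; m=np.zeros(mask.shape,np.uint8); m[y0:y1,x0:x1]=mask[y0:y1,x0:x1]
    cs,_=cv2.findContours(m,cv2.RETR_EXTERNAL,cv2.CHAIN_APPROX_NONE)
    return [c for c in cs if cv2.contourArea(c)>=amin]
E
python3 - <<'E'
from h import *
t=cv2.imread('pics/top0.png');s=cv2.imread('pics/scene0.png')
for n,im,bd,bp in(('top',t,(215,145,305,190),(110,140,185,205)),('scene',s,(250,170,330,230),(300,105,355,170))):
    g=im.astype(int); mx=g.max(2);mn=g.min(2)
    for nm,m,b in(('keys',(mx>125)&(mx-mn<40),bd),('plug',mx<55,bp),('sock',(mn>120)|((mn>90)&(mx-mn<30)),bp)):
        for c in blobs(im,(m*255).astype(np.uint8),b):
            r=cv2.minAreaRect(c); print(n,nm,cv2.contourArea(c),np.round(r[0],1),np.round(r[1],1),round(r[2]),cv2.boxPoints(r).round(1).tolist())
A=cv2.resize(t[125:210,105:310],None,fx=3.9,fy=3.9,interpolation=cv2.INTER_CUBIC)
B=cv2.resize(s[105:260,230:360],None,fx=3.8,fy=3.8,interpolation=cv2.INTER_CUBIC)
cv2.imwrite('pics/ca.png',A);cv2.imwrite('pics/cb.png',B)
E
```

```text
top keys 267.0 [232.5 166. ] [19.1 17.7] 45 [[219.5, 165.5], [232.0, 153.0], [245.5, 166.5], [233.0, 179.0]]
top plug 191.5 [139.9 166.9] [13.3 31.9] 88 [[123.69999694824219, 160.89999389648438], [155.5, 159.6999969482422], [156.10000610351562, 173.0], [124.19999694824219, 174.1999969482422]]
top sock 2307.5 [145.3 173. ] [46.7 55.4] 74 [[112.30000305175781, 158.0], [165.60000610351562, 143.0], [178.3000030517578, 187.89999389648438], [124.9000015258789, 202.89999389648438]]
scene keys 58.0 [301.7 181.4] [ 6.5 14.3] 40 [[294.6000061035156, 184.89999389648438], [303.79998779296875, 173.8000030517578], [308.79998779296875, 178.0], [299.6000061035156, 189.0]]
scene keys 56.0 [294.5 176. ] [ 4.9 19.1] 45 [[286.0, 181.0], [299.5, 167.5], [303.0, 171.0], [289.5, 184.5]]
scene plug 240.0 [330.4 128.8] [10.  28.1] 9 [[323.20001220703125, 141.89999389648438], [327.79998779296875, 114.0999984741211], [337.70001220703125, 115.80000305175781], [333.1000061035156, 143.5]]
scene sock 74.5 [323.1 160.5] [12.  12.2] 37 [[314.70001220703125, 161.8000030517578], [322.0, 152.0], [331.6000061035156, 159.1999969482422], [324.29998779296875, 169.0]]
scene sock 1140.0 [325.4 145.9] [41.8 54.5] 10 [[300.0, 169.0], [309.70001220703125, 115.4000015258789], [350.79998779296875, 122.9000015258789], [341.1000061035156, 176.5]]
```

View pics/ca.png

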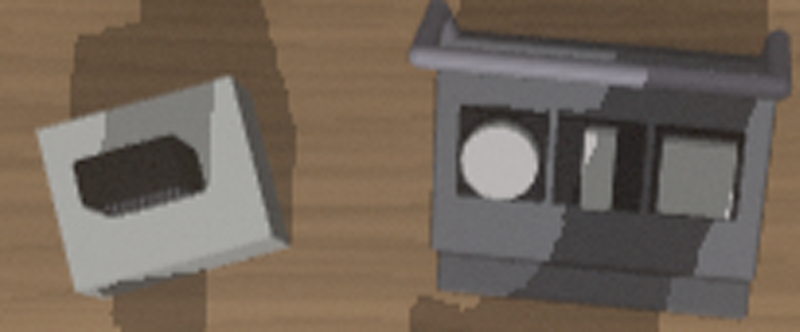

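View pics/cb.png

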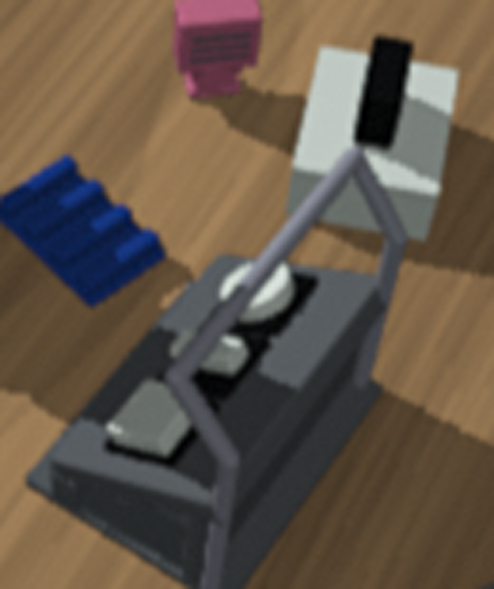

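The crops resolve the key tops. In the top view, round is at crop (500,160), bar at (598,168) and square at (697,177). The socket's top corners are clear in both views. Next I'll triangulate and check against the given sizes.

Run:
```python
from h import *
np.set_printoptions(precision=4,suppress=True)
A=lambda x,y:(x/3.9+105-.37,y/3.9+125-.37); B=lambda x,y:(x/3.8+230-.37,y/3.8+105-.37); S=lambda x,y:(x*.64,y*.64)
P={'sq':(A(697,177),B(155,412)),'rd':(A(500,160),B(255,284)),
'k++':(A(38,130),B(458,70)),'k-+':(A(77,293),B(322,47)),'k+-':(A(230,77),B(437,188)),'k--':(A(270,242),B(302,165)),
'p++':(A(75,163),B(412,45)),'p-+':(A(84,205),B(375,37)),
't++':(S(534,195),S(453,487)),'t-+':(S(566,304),S(330,455)),'t--':(S(667,274),S(289,573)),
'g+':(A(415,55),B(355,152)),'g-':(A(785,88),B(178,378))}
q={}
for k,(a,b) in P.items():
    q[k],e=tri(a,b); print(k,q[k],'gap %.4f'%e)
an=lambda v:np.degrees(np.arctan2(v[1],v[0]))
print('socket c',(q['k++']+q['k--'])/2,(q['k+-']+q['k-+'])/2,'yaw',an(q['k++']-q['k-+']),an(q['k++']-q['k+-'])-90,'size',np.linalg.norm(q['k++']-q['k-+']),np.linalg.norm(q['k++']-q['k+-']))
print('tray c',(q['t++']+q['t--'])/2,'yaw',an(q['t++']-q['t-+']),np.linalg.norm(q['t++']-q['t-+']),np.linalg.norm(q['t-+']-q['t--']))
v=q['rd']-q['sq'];print('desk yaw',an(v)-90,np.linalg.norm(v), 'guard yaw',an(q['g+']-q['g-'])-90)
for z in(.10,.11,.12): print(z,[plane('top',A(*p),z) for p in((500,160),(598,168),(697,177))])
t=cv2.imread('pics/top0.png'); mx=t.max(2)
for th in(65,80,95):
  for c in blobs(t,((mx<th)*255).astype(np.uint8),(121,155,162,184)):
    print(th,cv2.contourArea(c),cv2.minAreaRect(c),cv2.boundingRect(c))
# predicted plug top silhouette in top view for socket centre (check)
c=(q['k++']+q['k--']+q['k+-']+q['k-+'])/4; y=np.radians(an(q['k++']-q['k+-'])-90)
def proj(n,X):
    C=imaging.calibration(n); d=R.from_quat(C['orientation']).inv().apply(X-C['xyz']); u=C['K']@d; return u[:2]/u[2]
for z in(.1,.05):
  for sx,sy in((1,1),(1,-1),(-1,-1),(-1,1)):
    X=np.array([c[0],c[1],z])+R.from_euler('z',y).apply([sx*.014,sy*.03,0])
    print(z,sx,sy,'crop top',(proj('top',X)-[105,125]+.37)*3.9,'scene',(proj('scene',X)-[230,105]+.37)*3.8)
```

```text
sq [ 0.529  -0.0354  0.1027] gap 0.0016
rd [0.538  0.0736 0.1041] gap 0.0013
k++ [0.5645 0.3522 0.0552] gap 0.0030
k-+ [0.4688 0.3264 0.0522] gap 0.0045
k+- [0.5954 0.2376 0.06  ] gap 0.0030
k-- [0.5023 0.2158 0.0504] gap 0.0112
p++ [0.5374 0.3137 0.0989] gap 0.0028
p-+ [0.5131 0.3069 0.1004] gap 0.0020
t++ [ 0.6544 -0.1776  0.0136] gap 0.0054
t-+ [ 0.4873 -0.2222  0.0129] gap 0.0069
t-- [ 0.5307 -0.3726  0.0194] gap 0.0030
g+ [0.5725 0.1073 0.2095] gap 0.0014
g- [ 0.5574 -0.0734  0.2092] gap 0.0044
socket c [0.5334 0.284  0.0528] [0.5321 0.282  0.0561] yaw 15.048122465456727 15.055507596386448 size 0.09921418854046388 0.11879686476596964
tray c [ 0.5926 -0.2751  0.0165] yaw 14.944190145608118 0.17293122005216205 0.15668318232493783
desk yaw -4.704856322054496 0.10939228433186358 guard yaw -4.795232311145455
0.1 [array([0.5381, 0.0736, 0.1   ]), array([0.5337, 0.0189, 0.1   ]), array([ 0.5288, -0.036 ,  0.1   ])]
0.11 [array([0.5365, 0.0727, 0.11  ]), array([0.5321, 0.0187, 0.11  ]), array([ 0.5272, -0.0356,  0.11  ])]
0.12 [array([0.5348, 0.0719, 0.12  ]), array([0.5305, 0.0185, 0.1
[... 246 characters left out ...]
31.28709602355957), 75.96376037597656) (124, 160, 33, 20)
95 447.5 ((140.2230682373047, 169.484619140625), (16.313276290893555, 31.749496459960938), 74.74488067626953) (124, 159, 34, 21)
0.1 1 1 crop top [ 69.6459 158.7415] scene [412.6731  43.2266]
0.1 1 -1 crop top [173.0272 131.482 ] scene [399.7472 105.228 ]
0.1 -1 -1 crop top [184.2831 179.1494] scene [357.9554  97.1563]
0.1 -1 1 crop top [ 80.5447 206.5057] scene [372.1743  35.639 ]
0.05 1 1 crop top [ 99.0068 172.9029] scene [400.743   94.4394]
0.05 1 -1 crop top [196.9989 147.0634] scene [387.9391 155.6635]
0.05 -1 -1 crop top [207.7449 192.2895] scene [347.811 147.723]
0.05 -1 1 crop top [109.4321 218.2159] scene [361.8084  86.958 ]
```

The measurements agree with the given sizes:
- **Socket:** 99x119 mm, top at about 0.053 m.
- **Plug:** top at 0.10 m.
- **Keys:** 109.4 mm between the outer two, where 110 is expected.
- **Guard:** at 0.209 m.

Now I'll press the keys, stepping down with the wrist force watched.

```bash
cat > press.py <<'E'
from h import *
yaw=-4.7; Rd=R.from_euler('z',yaw,degrees=True)
n=Rd.apply([-np.sin(np.radians(29)),0,np.cos(np.radians(29))])
K={'rd':[.5376,.0735,.1035],'sq':[.5284,-.0357,.1035],'bar':[.533,.0189,.1035]}
K={k:np.array(v) for k,v in K.items()}
base=Rd*R.from_euler('y',-29,degrees=True)*R.from_euler('x',180,degrees=True)
def quat():
    c=[base.as_quat(),(base*R.from_euler('z',180,degrees=True)).as_quat()]
    p=K['rd']+.12*n; j0=np.array(monitor.state()['joint_pos'])
    s=[(np.abs(np.array(j)-j0).max(),i) for i,j in enumerate(solver.ik(p,q) for q in c) if j is not None]
    return c[min(s)[1]]
def f(): return float(np.dot(monitor.state()['wrist_force'],n))
def press(k,q):
    env.servo_line(K[k]+.025*n,q,.15); env.servo_line(K[k]+.004*n,q,.06); f0=f(); print(k,'f0 %.1f'%f0)
    for d in np.arange(-.001,.0145,.0015):
        env.servo_line(K[k]-d*n,q,.02); df=f()-f0
        print('%.1f:%.1f'%(d*1e3,df),end=' ')
        if df>10: break
    env.sleep(.15); s=monitor.state(); print('\n hold %.1f'%(f()-f0), 'depth mm %.1f'%(1e3*np.dot(K[k]-s['tcp_pos'],n)))
    env.servo_line(K[k]+.025*n,q,.08); env.sleep(.1); print(' t',monitor.state()['time'])
E
python3 - <<'E'
from press import *
q=quat(); env.grip(0.0,10)
env.move_to(K['rd']+.12*n,q); print(monitor.state()['tcp_pos'],monitor.state()['width'])
press('rd',q)
np.save('q.npy',q)
E
```

```text
[0.48014084 0.07777477 0.2085971 ] 0.008253632278341194
rd f0 0.2
-1.0:-0.4 0.5:-0.4 2.0:0.5 3.5:2.8 5.0:2.5 6.5:3.3 8.0:4.0 9.5:6.2 11.0:21.1 
 hold 21.4 depth mm 9.7
 t 8.2583
```

The round key bottomed out clearly: contact at about 1.5 mm, hard stop at about 9.5 mm. Now the square and the bar.

Run:
```python
from press import *
q=np.load('q.npy'); press('sq',q); press('bar',q)
env.servo_line(K['bar']+.13*n,q,.25)
im=imaging.read_camera('scene'); im2=imaging.read_camera('top')
v=np.hstack([im[90:290,200:400],im2[130:330,90:290]])
cv2.imwrite('pics/k.png',cv2.cvtColor(cv2.resize(v,None,fx=2,fy=2),cv2.COLOR_RGB2BGR))
```

```text
sq f0 0.4
-1.0:-0.1 0.5:0.1 2.0:2.4 3.5:2.0 5.0:2.2 6.5:3.2 8.0:5.0 9.5:11.2 
 hold 10.1 depth mm 9.1
 t 12.525
bar f0 0.8
-1.0:-0.9 0.5:-1.0 2.0:0.6 3.5:1.9 5.0:2.5 6.5:2.8 8.0:3.8 9.5:8.9 11.0:23.1 
 hold 23.8 depth mm 9.5
 t 16.6917
```

View pics/k.png

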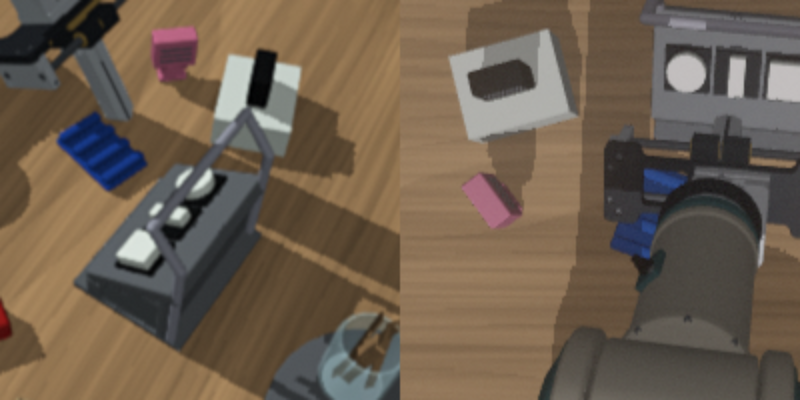

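All three keys have sprung back up in the scene view, and the plug is still seated. Next I grasp the plug across its 28 mm side and pull it straight up.

Run:
```python
from h import *
b=R.from_euler('z',15,degrees=True)*R.from_euler('x',180,degrees=True)
P=np.array([.5325,.2820,0]); C=[(b*R.from_euler('z',a,degrees=True)).as_quat() for a in(90,-90)]
T=np.array([.5926,-.2751,0])
J=[(solver.ik(P+[0,0,.2],q),solver.ik(T+[0,0,.3],q)) for q in C]; print(np.round([j for p in J for j in p if j is not None],2))
ok=[i for i,j in enumerate(J) if j[0] is not None and j[1] is not None]
i=min(ok,key=lambda i:max(abs(J[i][0][5]),abs(J[i][1][5]))); q=C[i]; np.save('qp.npy',q)
env.grip(.65,40); env.move_to([.44,.15,.30],q); env.move_to(P+[0,0,.17],q)
env.servo_line(P+[0,0,.060],q,.08); s=monitor.state(); print(s['tcp_pos'],s['wrist_force'],s['time'])
env.grip(0,40); s=monitor.state(); print('grip',s['width']*94,s['gripper_force'],s['wrist_force'])
for z in np.r_[.063:.104:.004]:
    env.servo_line([P[0],P[1],z],q,.05); print('%.3f'%z,np.round(monitor.state()['wrist_force'],1))
s=monitor.state(); print(s['width']*94,s['gripper_force'],s['time'])
im=imaging.read_camera('scene'); v=im[40:240,200:460]
cv2.imwrite('pics/g.png',cv2.cvtColor(cv2.resize(v,None,fx=3,fy=3),cv2.COLOR_RGB2BGR))
```

```text
[[-0.54  0.37  1.14 -0.    1.63  2.34]
 [ 0.37  0.32  1.45 -0.    1.37  0.11]
 [-0.54  0.37  1.14 -0.    1.63 -0.8 ]]
[0.53291139 0.28215781 0.06055195] [-0.90275751 -0.38156882  0.54387609] 22.1167
grip 27.755613641897522 39.90743815898895 [ 0.91638779 -0.08490616  0.7189433 ]
0.063 [-0.5 -0.4 -1. ]
0.067 [-1.4 -0.4  0.7]
0.071 [-2.6 -0.6  1. ]
0.075 [-1.2 -0.6  4.2]
0.079 [-2.2  0.4  5.7]
0.083 [ 0.  -0.5 -1.1]
0.087 [-0.4  0.2 -1.1]
0.091 [ 1.1  0.1 -1.8]
0.095 [-0.4  0.2 -1. ]
0.099 [ 0.   0.5 -0.3]
0.103 [ 0.4  0.9 -0.4]
27.80529790340844 39.90732550621033 25.4833
```

View pics/g.png

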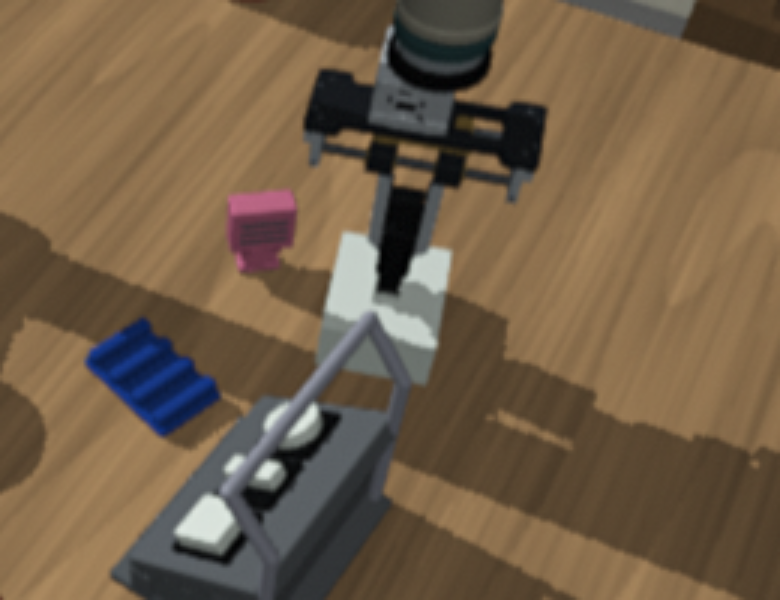

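The picture shows the plug held between the fingers at (400,240) and risen from the socket. I'll lift it high and check how it sits in the grip.

Run:
```python
from h import *
q=np.load('qp.npy'); env.servo_line([.5325,.282,.305],q,.12); env.sleep(.2)
s=monitor.state(); print(s['width']*94,s['wrist_force'],s['tcp_pos'],s['time'])
im=imaging.read_camera('scene'); v=im[0:220,200:460]
cv2.imwrite('pics/l.png',cv2.cvtColor(cv2.resize(v,None,fx=2.7,fy=2.7),cv2.COLOR_RGB2BGR))
c=imaging.calibration('scene')
def proj(X):
    d=R.from_quat(c['orientation']).inv().apply(np.array(X)-c['xyz']); u=c['K']@d; return np.round((u[:2]/u[2]-[200,0])*2.7)
print('expected: bottom',proj([.5325,.282,.265]),'grip underside',proj([.5325,.282,.295]),'top',proj([.5325,.282,.345]),'tcp',proj([.5325,.282,.305]))
for k in((.529,.275),(.5,.42)): pass
for y in(.5,):
  for z in(.0,.022):
    print([plane('top',(a*.64,b*.64),z)[:2].round(4) for a,b in((534,195),(632,167),(667,274),(566,304))])
```

```text
27.79885224194298 [ 0.19398466 -0.09847938 -1.01772554] [0.53236979 0.28193504 0.30454685] 27.5667
expected: bottom [384. 190.] grip underside [391. 159.] top [403. 104.] tcp [393. 148.]
[array([ 0.6558, -0.1816]), array([ 0.7002, -0.3337]), array([ 0.5324, -0.3811]), array([ 0.4859, -0.2273])]
[array([ 0.6499, -0.1775]), array([ 0.6932, -0.3263]), array([ 0.5292, -0.3726]), array([ 0.4838, -0.2222])]
```

View pics/l.png

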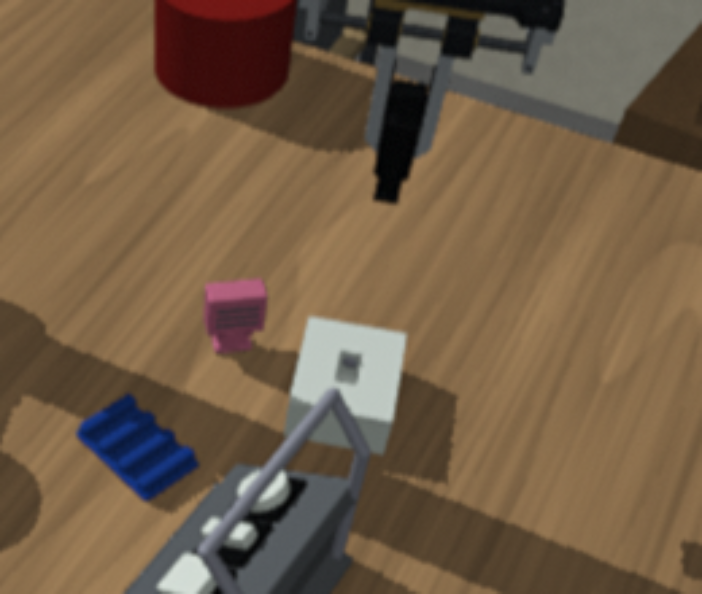

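The plug is out and hangs upright, with its bottom near (387,201) as expected for no slip, and the socket is empty. Now I carry it above the guard to the tray and lower it until it touches.

Run:
```python
from h import *
q=np.load('qp.npy'); T=[.589,-.2747]
env.servo_line([*T,.305],q,.2); env.servo_line([*T,.075],q,.1); env.sleep(.2)
f0=monitor.state()['wrist_force'][2]; print('f0',f0,monitor.state()['time'])
for z in np.r_[.058,np.arange(.054,.036,-.0015)]:
    env.servo_line([*T,z],q,.03); f=monitor.state()['wrist_force'][2]-f0; print('%.4f:%.1f'%(z,f),end=' ')
    if f>3: break
s=monitor.state(); print(s['tcp_pos'],s['time'])
im=imaging.read_camera('scene'); v=im[200:384,120:380]
cv2.imwrite('pics/p.png',cv2.cvtColor(cv2.resize(v,None,fx=2.7,fy=2.7),cv2.COLOR_RGB2BGR))
```

```text
f0 -0.6466665935925933 33.2167
0.0580:-0.7 0.0540:-0.4 0.0525:-0.1 0.0510:-0.6 0.0495:-0.1 0.0480:-0.2 0.0465:-0.6 0.0450:0.4 0.0435:7.1 [ 0.5891839  -0.27482794  0.04505066] 35.9667
```

View pics/p.png

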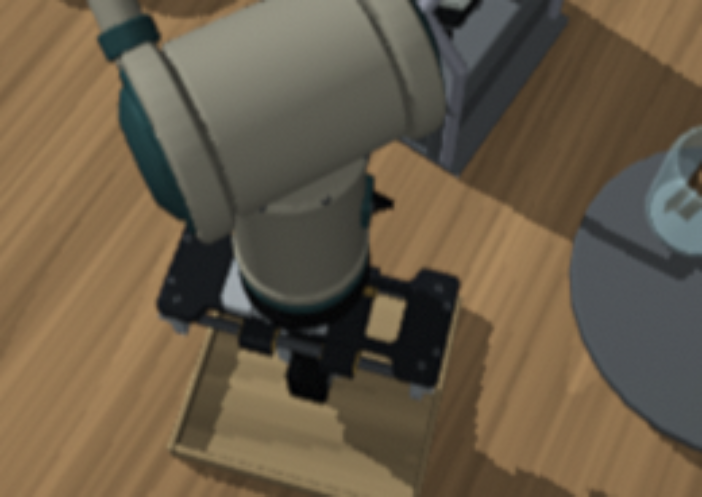

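The plug at (310,375) touches the tray floor at the predicted height: contact came at TCP 0.045 m. I'll open slowly, retreat, and check.

Run:
```python
from h import *
q=np.load('qp.npy'); T=[.589,-.2747]
env.servo_line([*T,.045],q,.02)
for o in(.33,.4,.55,.65): env.grip(o,10)
env.servo_line([*T,.16],q,.06); env.servo_line([*T,.30],q,.2); env.move_to([.35,-.25,.33],q); env.sleep(.3)
print(monitor.state()['time'])
im=imaging.read_camera('scene'); im2=imaging.read_camera('top')
v=np.hstack([cv2.resize(x,(400,300),interpolation=cv2.INTER_AREA) for x in(im,im2)])
cv2.imwrite('pics/e.png',cv2.cvtColor(v,cv2.COLOR_RGB2BGR))
```

```text
41.925
```

View pics/e.png

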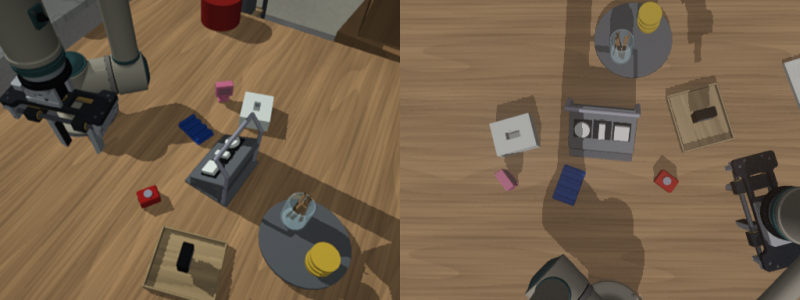

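The plug stands in the tray, at (186,257) in the scene view. The keys are up, and the sharpener and rest haven't moved.

```bash
python3 -c "
from cell import env
print(env.job_done())"
```

```text
the job is handed in; nothing more can be done
None
```

I pressed the round, square and bar keys fully down in that order, pulled the plug and set it down standing in the tray, and handed the job in at about 42 s; the sharpener and brush rest look unmoved, and no verdict was returned.

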